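Tip, catch and gently shut the parts-case lid

ROBOT

A 6-joint arm with a two-finger parallel gripper is mounted at the origin on the work surface. World frame = base frame: x ahead of the robot, y to its left, z up, the work surface at z = 0. Lengths are in m, angles in degrees, forces in N, time in s.
With the tool pointing down it reaches from about 0.4 to 0.825 m from the base axis. Payload 7 kg.
Tool frame: the origin (TCP) lies midway between the tips of the shut fingers; the grasp point (between the pads) lies 19 mm behind it; z points along the fingers, y is the direction in which the jaws open and shut (so a half turn about z gives the same grasp; the last joint's range is limited). The gripper opens to 88 mm and grips with 3 to 60 N. Pads are 19 mm wide; open, the fingers measure 130 mm over their backs; the gripper's body (78 mm by 193 mm) begins 47 mm behind the grasp point.
Start: joints at [89.846, 20.546, 0.682, 0, -70.136, -16.507], TCP at [0.194, 0.647, 0.227] pointing down, gripper open.
Joint ranges: [-176.03, 176.03], [-82.01, 121.73], [-58.28, 71.71], [-173.87, 95.51], [-174.79, -0.11], [-173.66, 173.66]. Speed limits (degrees/s): [136.94, 136.94, 172.46, 180, 180, 180].

INTERFACE

Orientations are given as a 3x3 rotation matrix whose columns are the frame's x, y, z axes.
In Python, from rig import robot gives the robot as it stands. Calls block until the motion is done:
- robot.goto(position, orientation): joint-space move of the TCP to a pose.
- robot.servo_line(position, ori=None, speed=0.15): straight line of the TCP; ori=None keeps the orientation; speed is the mean speed in m/s.
- robot.movej(angles): joint-space move.
- robot.move_gripper(opening): opening from 0.0 (shut) to 1.0 (fully open); the grip force is fixed at half the most; returns when the fingers have stopped.
- robot.dwell(seconds).
- robot.ik(position, orientation): joint angles nearest the present ones, or None.
- robot.grab_frame(name): name is "scene" or "side" or "wrist"; returns (picture, depth): 400x640x3 uint8, red, green, blue; 400x640 float32, m along the optical axis (not along the pixel's ray), 0 where there is no reading.
- robot.camera_info(name): a dict with "vfov" (degrees; the focal length in pixels is half the picture's height over the tangent of half this angle, whatever the lens; pixels are square), "cx", "cy" (the principal point, pixels), "k1" (the pictures are not rectified: a ray, as slopes to the right and down, at radius r is drawn at 1 + k1 r^2 times it, then the intrinsics apply), "view" (4x4, takes a point from world to camera coordinates); the wrist camera has in their place "T_tool_cam" (4x4, takes a point from camera to tool coordinates, whose origin is the TCP and whose axes are the flange's). Camera axes: x right, y down, z forward; pixel columns grow to the right and rows downward; lengths in m; the calibration is good to about 2 mm. A picture is of the moment at which its call begins: read the wrist's pose just before it. camera_info takes no time and is no camera call.
A pose or a line that the arm cannot do raises robot.Unreachable and nothing moves.
- robot.job_done(): hands the job in, once; it reports no verdict.
Readings, each from a call of its own:
- robot.read_t(): time.
- robot.read_qpos(): joint angles.
- robot.read_qvel(): joint speeds.
- robot.read_effort(): joint torques, N m.
- robot.read_position(): TCP position.
- robot.read_tcp_rot(): TCP orientation.
- robot.read_force(): force on the tool from outside, world axes, zero at the start.
- robot.read_ft_torque(): the same for the moment, N m.
- robot.read_grip_width(): opening from 0.0 (shut) to 1.0 (fully open).
Only numpy, scipy, OpenCV 4.12 (cv2) and the standard library are available. Lean on these libraries where they do the work, as an engineer would, in place of code of your own. Each camera call takes 0.05 s, during which the arm holds its last target. There are 200 camera calls.

TASK

The lid of the parts case stands open. Nudge it forward past its balance with a fingertip so that it begins to fall, catch it on a finger under its front lip, and lower it gently until it is fully shut, never letting it slam, then take the hand away. Do not pinch the lid between the fingers or press hard on it, lift nothing, and leave the other things on the table and in the case where they are.

Things in the scene. Friction and masses are not known exactly. Their poses are not given: they have to be found in the camera images.
- case: black plastic parts case, fixed to the table, an open-topped tub 130 (x, front to back) x 260 (y, wide) x 85 mm high with 4 mm walls and six compartments. Origin: centre of its underside. Its x axis points from the front wall (robot's side) to the hinge side, z up.
- lid (a joint): angle of the case's grey lid in rad: 0 = shut and level, 1.57 = upright, 1.9 = leaning fully back against its stop. It turns about the far top rim of the case. The lid weighs about 0.2 kg; hinge friction (0.05 N m) lets it stand by itself near upright, from roughly 1.3 to 1.8; once pushed forward past a point between 1.33 and 1.2 (depending on its mass) it falls shut by itself in about a second, slowed only a little by the hinge, unless it is held from below.
- lid_hinge (a point): middle of the lid's hinge line, on the lid's underside, 65 mm behind the case's origin and 85.5 mm above it; the hinge line runs along the case's y axis.
- lip_edge (a point): middle of the lid's free front edge, on its underside, 158 mm from the hinge line. The lid is a flat plate 158 x 260 x 6 mm; its front 28 mm is a lip over the full width that overhangs the case's front wall when shut, so a finger tip can stay under the lip, in front of the case, until the lid has shut. Its underside (lower 3 mm, to the very edge) and outside (upper 3 mm, ending 4 mm short of the edge, with three low ribs) are watched separately for touch.
- small_gear: green gear 44 mm across, 12 mm thick, lying in a front compartment of the case; origin at the centre of its underside. To be left alone.
- collar: steel collar, 24 mm across, 25 mm high, standing in a front compartment; origin at the centre of its underside. To be left alone.
- motor: green motor block 50 x 34 x 30 mm in a front compartment; origin at the centre of its underside. To be left alone.
- big_gear: green gear 70 mm across, 13 mm thick (hub to 17 mm), flat on the table in front of the case; origin at the centre of its underside. To be left alone.
- wheel: black rubber wheel 68 mm across, 22 mm thick, flat on the table in front of the case; origin at the centre of its underside. To be left alone.
- screwdriver: screwdriver 170 mm long lying on the table beside the case; its x axis runs along it, handle to -x. To be left alone.
- battery: grey battery pack 50 x 90 x 38 mm lying beside the case; origin at the centre of its underside. To be left alone.
- gamepad: grey game controller about 110 x 150 x 46 mm on the table, in front and to the right of the case as seen from the robot; origin at the centre of its underside. To be left alone.

How it is judged (in metres and radians):
On the way, in this order (a step that is already met when the one before it is completed fails the run):
1. the lid is nudged forward past its balance (value of joint lid below 1.2 rad).
2. the lid is caught: half open, its underside rides on the fingers and it comes down slowly (value of joint lid between 0.06 and 0.85 rad and velocity of joint lid above -0.9 rad/s and contact force between the fingers and lid_underside above 0.2 N), for 0.2 s.
At the end, for the whole second after the job is handed in: The lid is shut (within 0.03 rad) and at rest, after having been tipped forward and lowered on the fingers without slamming; every loose thing is within 15 mm of where it was (value of joint lid below 0.03 rad and velocity of joint lid between -0.05 and 0.05 rad/s and distance of each of small_gear, collar, motor, big_gear, wheel, screwdriver, battery, gamepad from where it was at the start of the episode below 0.015 m); the robot touches nothing.
It fails at once if the lid slams (over 1.2 rad/s within the last 0.12 rad) (value of joint lid below 0.12 rad and velocity of joint lid below -1.2 rad/s).
It fails at once if the fingers press on the case or its lid with more than 25 N (contact force between the fingers and case above 25 N).
It fails at once if the lid is pinched (fingers press on both its faces at once with over 1.5 N) (contact force between the fingers and lid_underside above 1.5 N and contact force between the fingers and lid_outside above 1.5 N).
It fails at once if another loose thing is lifted, carried or pushed more than 15 mm (distance of any of small_gear, collar, motor, big_gear, wheel, screwdriver, battery, gamepad from where it was at the start of the episode above 0.015 m).
It also fails if it takes over 48 s, if anything falls off the work surface, if the arm or the gripper's body presses on something with over 40 N, if the wrist force passes 120 N, or if a joint passes its speed limit or range.

## Working session

There is one attempt and no reset: what is moved stays moved. The work goes in short steps, each a Python script; the robot and the scene stay as the last script left them, time stands still between calls to the robot, and variables do not carry over. Pictures are saved under pics/ and viewed, about 8 in all and at most 12, crops included, and the job is handed in when it is done.

```bash
mkdir -p pics; ls; cat > h.py <<'E'
import numpy as np, cv2
from rig import robot
def cloud(name):
    T=None
    if name=="wrist":
        p=np.array(robot.read_position());R=np.array(robot.read_tcp_rot())
    im,d=robot.grab_frame(name); c=robot.camera_info(name)
    f=200/np.tan(np.radians(c["vfov"])/2); K=np.array([[f,0,c["cx"]],[0,f,c["cy"]],[0,0,1.]])
    uv=np.stack(np.meshgrid(np.arange(640.),np.arange(400.)),-1).reshape(-1,1,2)
    s=cv2.undistortPoints(uv,K,np.array([c["k1"],0,0,0,0.])).reshape(400,640,2)
    P=np.dstack([s*d[...,None],d])
    if name=="wrist":
        A=np.array(c["T_tool_cam"]); W=(P@A[:3,:3].T+A[:3,3])@R.T+p
    else:
        A=np.linalg.inv(np.array(c["view"])); W=P@A[:3,:3].T+A[:3,3]
    W[d<=0]=np.nan
    return im,W
E
python3 - <<'E'
from h import *
for n in("scene","side"):
    im,W=cloud(n); np.save(n+".npy",W); cv2.imwrite(f"pics/{n}0.png",im[...,::-1]); print(np.linalg.inv(np.array(robot.camera_info(n)["view"])).round(3), robot.camera_info(n)["k1"])
print(robot.read_t(),robot.read_tcp_rot())
E
```

```text
pics
[[ 0.719  0.599 -0.353  0.991]
 [ 0.695 -0.628  0.35  -0.487]
 [-0.012 -0.496 -0.868  1.252]
 [ 0.     0.     0.     1.   ]] -0.05088927693035282
[[ 0.988 -0.08   0.133  0.374]
 [-0.155 -0.536  0.83  -0.799]
 [ 0.005 -0.841 -0.542  0.596]
 [ 0.     0.     0.     1.   ]] -0.06526436524925562
0.1 [[ 9.57989722e-01 -2.86802379e-01 -2.97969698e-04]
 [-2.86802501e-01 -9.57988597e-01 -1.47428331e-03]
 [ 1.37376387e-04  1.49780671e-03 -9.99998869e-01]]
```

View pics/scene0.png

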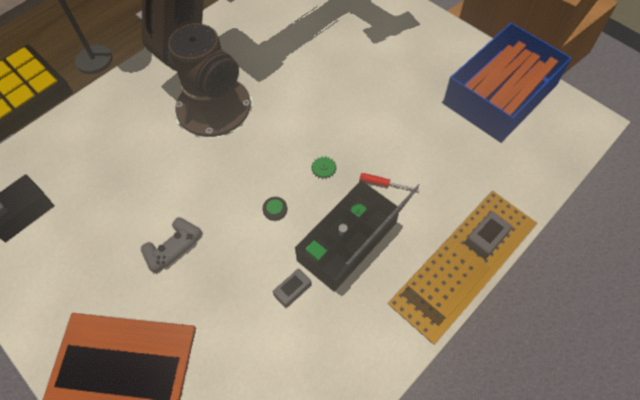

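View pics/side0.png

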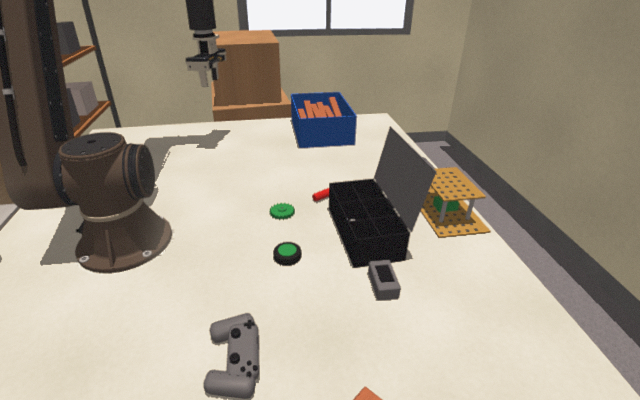

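The scene view shows the case (corners about (297,250), (363,183), (397,212), (335,287)) with its lid standing on the far side. The gear is at (323,167), the wheel at (275,208), the battery at (292,288) and the screwdriver at (390,183). The side view shows the lid upright at about (403,178).

```bash
cat > fit.py <<'E'
from h import *
out=[]
S=np.load("side.npy");C=np.load("scene.npy")
for n,W,m in(("side",S,(slice(120,290),slice(320,460))),("scene",C,(slice(170,300),slice(285,430)))):
    P=W[m].reshape(-1,3);P=P[np.isfinite(P).all(1)]
    r=P[(P[:,2]>.075)&(P[:,2]<.095)]
    l=P[(P[:,2]>.11)&(P[:,2]<.3)]
    print(n,len(r),len(l)); 
    if len(r)>10: print(" rim minAreaRect",cv2.minAreaRect(r[:,:2].astype(np.float32)*1000))
    if len(l)>10:
        c=np.median(l,0);
        for _ in range(5):
            k=l if _==0 else l[np.abs((l-c)@N)<.006]
            c=k.mean(0);N=np.linalg.svd(k-c,full_matrices=False)[2][2]
        N*=-np.sign(N[0]); a=np.array([-N[1],N[0],0]);a/=np.linalg.norm(a);b=np.cross(a,N);b*=np.sign(b[2])
        t=(k-c)@a; z=(k-c)@b
        print(" lid c",c.round(4),"N",N.round(4),"rms",((k-c)@N).std().round(4),"zmax",k[:,2].max().round(4),"span a",np.percentile(t,[.5,99.5]).round(4),"N elev",np.degrees(np.arcsin(N[2])).round(2),"az",np.degrees(np.arctan2(a[1],a[0])))
E
python3 fit.py
python3 - <<'E'
from h import *
S=np.load("side.npy");C=np.load("scene.npy")
for n,u,v in(("gear",323,167),("wheel",275,208),("bat",292,288),("case FR",300,248),("FL",362,186),("motor",316,250),("collar",343,228),("sg",359,210),("drv handle",374,180),("drvtip",417,188)): print(n,C[v,u].round(3))
for n,u,v in(("lidtopR",432,180),("lidtopL",383,134),("side gamepad",240,350)): print(n,np.nanmedian(S[v-2:v+3,u-2:u+3].reshape(-1,3),0).round(3))
E
```

```text
side 1960 2921
 rim minAreaRect ((738.46875, 170.59877014160156), (392.8904113769531, 687.4398193359375), 2.718273878097534)
 lid c [ 0.7029 -0.0595  0.1778] N [-0.9802 -0.0431  0.1933] rms 0.001 zmax 0.2413 span a [-0.1435  0.1133] N elev 11.14 az -87.48429950670679
scene 1051 564
 rim minAreaRect ((718.1414794921875, -42.756866455078125), (330.89959716796875, 262.3543395996094), 2.6258203983306885)
 lid c [ 0.7139 -0.0587  0.2088] N [-0.984  -0.0446  0.1726] rms 0.0018 zmax 0.2436 span a [-0.1415  0.1142] N elev 9.94 az -87.40766319893554
gear [0.418 0.067 0.02 ]
wheel [ 0.418 -0.119  0.026]
bat [ 0.617 -0.246  0.035]
case FR [ 0.562 -0.163  0.057]
FL [0.555 0.078 0.061]
motor [ 0.586 -0.131  0.029]
collar [ 0.593 -0.037  0.029]
sg [0.585 0.036 0.02 ]
drv handle [0.552 0.133 0.024]
drvtip [0.714 0.077 0.237]
lidtopR [ 0.718 -0.168  0.215]
lidtopL [ 0.875  0.592 -0.   ]
side gamepad [ 0.305 -0.39   0.036]
```

```bash
cat >> h.py <<'E'
yaw=np.radians(2.55); CX=np.array([np.cos(yaw),np.sin(yaw),0]); CY=np.array([-np.sin(yaw),np.cos(yaw),0]); Z=np.array([0,0,1.])
H=np.array([0.685,-0.0445,0.0855])
def edge(th): # lid edge, mid thickness
    return H+.158*(-np.cos(th)*CX+np.sin(th)*Z)+.003*(np.sin(th)*CX+np.cos(th)*Z)
def pose(phi,alpha,e=.015,s=0.,sgn=1):
    a=np.radians(alpha); d=np.cos(a)*CX-np.sin(a)*Z; u=np.sin(a)*CX+np.cos(a)*Z
    y=sgn*u; R=np.column_stack([np.cross(y,d),y,d])
    return edge(phi)+e*d+s*u, R
E
python3 - <<'E'
from h import *
q0=robot.read_qpos()
for sgn in(1,-1):
  for phi,al in((1.76,75),(1.76,60),(1.2,60),(.9,50),(.5,40),(.1,35),(.1,25),(.1,15)):
    p,R=pose(phi,al,sgn=sgn); q=robot.ik(p,R); print(sgn,phi,al,p.round(3),None if q is None else np.round(q,0))
E
```

```text
1 1.76 75 [ 0.722 -0.043  0.226] [ 13.  16.  -9.   4. -50. 167.]
1 1.76 60 [ 0.725 -0.043  0.227] [ 15.  10. -26.  15. -25. 156.]
1 1.2 60 [ 0.638 -0.047  0.221] [ 17.   2. -38.  19. -22. 150.]
1 0.9 50 [ 0.599 -0.048  0.2  ] None
1 0.5 40 [ 0.559 -0.05   0.154] None
1 0.1 35 [ 0.541 -0.051  0.096] [ -34.   10.  -45. -113.  -31.  -41.]
1 0.1 25 [ 0.542 -0.051  0.098] [ -49.   26.  -55. -124.  -59.   -9.]
1 0.1 15 [ 0.543 -0.051  0.1  ] None
-1 1.76 75 [ 0.722 -0.043  0.226] [ 13.  16.  -9.   4. -50. -13.]
-1 1.76 60 [ 0.725 -0.043  0.227] [ 15.  10. -26.  15. -25. -24.]
-1 1.2 60 [ 0.638 -0.047  0.221] [ 17.   2. -38.  19. -22. -30.]
-1 0.9 50 [ 0.599 -0.048  0.2  ] None
-1 0.5 40 [ 0.559 -0.05   0.154] None
-1 0.1 35 [ 0.541 -0.051  0.096] [ -34.   10.  -45. -113.  -31.  139.]
-1 0.1 25 [ 0.542 -0.051  0.098] [ -49.   26.  -55. -124.  -59.  171.]
-1 0.1 15 [ 0.543 -0.051  0.1  ] None
```

```bash
python3 - <<'E'
from h import *
import h
for psi in(-60,-40,-20,0,20,40,60):
  print("tool yaw",psi)
  for phi in(1.76,1.2,.9,.5,.3,.1):
    row=[]
    for al in(75,65,60,55,50,45,40,35,30,25):
      a=np.radians(al);b=np.radians(psi+2.55);f=np.array([np.cos(b),np.sin(b),0])
      d=np.cos(a)*f-np.sin(a)*Z;y=-(np.sin(a)*f+np.cos(a)*Z);R=np.column_stack([np.cross(y,d),y,d])
      q=robot.ik(edge(phi)+.015*d,R); row.append("   --   " if q is None else "%4d,%4d"%(q[3],q[4]))
    print(phi," ".join(row))
E
```

```text
tool yaw -60
1.76   17, -58   31, -52   39, -50   48, -49   56, -49   64, -50   71, -53   77, -55   83, -59   87, -63
1.2   17, -55   32, -50   41, -49   49, -48   57, -49   64, -51   71, -53   77, -56   81, -60   85, -65
0.9   18, -51   34, -47   43, -46   51, -46   59, -48   66, -50   73, -53   78, -56   82, -60    --   
0.5   21, -44   39, -41   49, -40   58, -42   66, -44    --       --       --       --       --   
0.3   23, -40   44, -36   55, -37    --       --       --       --       --       --       --   
0.1   26, -35   51, -32    --       --       --       --       --       --       --       --   
tool yaw -40
1.76   15, -53   32, -41   44, -37   59, -33   76, -31   91, -32    --       --       --       --   
1.2   16, -50   35, -39   47, -35   62, -33   79, -31   95, -32    --       --       --       --   
0.9   17, -46   38, -36   52, -33   69, -30    --       --       --       --       --       --   
0.5   21, -38   48, -29    --       --       --       --       --       --       --       --   
0.3   23, -34   58, -24    --       --       --       --       --       -- 
[... 2535 characters left out ...]
-38  -53, -41  -61, -45  -67, -50  -72, -55  -76, -60  -80, -65
tool yaw 60
1.76  -13, -67  -24, -65  -29, -66  -35, -66  -41, -67  -47, -69  -52, -70  -57, -73  -62, -75  -67, -78
1.2  -14, -63  -25, -62  -30, -63  -36, -64  -42, -66  -48, -68  -53, -70  -58, -73  -62, -76  -67, -79
0.9  -14, -59  -26, -59  -32, -60  -37, -62  -43, -64  -49, -67  -54, -70  -58, -73  -63, -76  -66, -79
0.5  -15, -52  -28, -54  -34, -56  -40, -58  -45, -61  -50, -64  -55, -67  -59, -71  -63, -75  -66, -78
0.3  -16, -49  -29, -51  -35, -53  -41, -55  -47, -59  -52, -62  -56, -66  -60, -70  -64, -73  -67, -77
0.1  -17, -45  -31, -48  -37, -50  -43, -53  -48, -56  -53, -60  -57, -64  -61, -68  -64, -72  -67, -76
```

```bash
cat >> h.py <<'E'
def pose(phi,alpha,e=.015,s=0.,psi=30,sgn=-1,y0=0.):
    a=np.radians(alpha); b=np.radians(psi); d0=np.cos(a)*CX-np.sin(a)*Z; u=np.sin(a)*CX+np.cos(a)*Z
    d=np.cos(b)*d0+np.sin(b)*CY
    y=sgn*u; R=np.column_stack([np.cross(y,d),y,d])
    return edge(phi)+y0*CY+e*d0+s*u, R
E
python3 - <<'E'
from h import *
for psi in(20,30,40):
  print("psi",psi)
  for phi in(1.76,1.2,.9,.5,.3,.1,0):
    row=[]
    for al in(80,70,60,50,45,40,35,30):
      q=robot.ik(*pose(phi,al,psi=psi)); row.append("   --   " if q is None else "%4d,%4d"%(q[3],q[4]))
    print(phi," ".join(row))
for phi,al in((1.76,70),(1.2,60),(.5,45),(0,40)):print(np.round(robot.ik(*pose(phi,al)),0))
E
```

```text
psi 20
1.76  -21, -68  -25, -57  -31, -46  -41, -38  -48, -36  -57, -35  -67, -36  -77, -38
1.2  -22, -65  -26, -54  -32, -45  -43, -38  -51, -37  -60, -37  -69, -39  -79, -42
0.9  -23, -61  -27, -51  -34, -43  -46, -38  -55, -37  -64, -38  -73, -41  -81, -45
0.5  -25, -56  -30, -46  -39, -39  -53, -37  -62, -38  -71, -40  -79, -44  -86, -49
0.3  -26, -52  -32, -44  -42, -37  -58, -36  -66, -38  -75, -41  -83, -46  -89, -51
0.1  -27, -49  -34, -41  -46, -36  -62, -36  -71, -38  -79, -42  -86, -47  -92, -53
0  -28, -47  -36, -39  -48, -35  -65, -36  -73, -39  -81, -43  -88, -48  -93, -54
psi 30
1.76  -32, -75  -36, -66  -42, -58  -51, -53  -57, -51  -63, -51  -70, -51  -76, -52
1.2  -32, -72  -37, -64  -44, -58  -53, -53  -59, -53  -65, -53  -71, -54  -77, -56
0.9  -33, -70  -38, -62  -45, -56  -55, -53  -61, -53  -67, -54  -73, -56  -78, -58
0.5  -34, -65  -40, -58  -49, -54  -59, -52  -65, -53  -70, -55  -76, -57  -81, -60
0.3  -35, -62  -42, -56  -51, -52  -61, -51  -67, -53  -72, -55  -78, -57  -82, -61
0.1  -37, -59  -44, -53  -53, -50  -64, -51  -70, -52  -75, -55  -80, -58  -84, -61
0  -37, -58  -45, -52  -54, -49  -65, -50  -71, -52  -76, -54  -81, -58  -85, -61
psi 40
1.76  -41, -83  -45, -76  -50, -70  -58, -66  -62, -65  -66, -64  -71, -64  -75, -65
1.2  -41, -81  -45, -74  -51, -70  -59, -67  -63, -66  -67, -66  -71, -67  -75, -68
0.9  -41, -78  -46, -73  -52, -68  -59, -66  -63, -66  -68, -67  -72, -68  -75, -70
0.5  -42, -74  -47, -69  -54, -66  -61, -65  -65, -66  -69, -67  -73, -68  -76, -70
0.3  -43, -71  -48, -67  -55, -65  -62, -64  -66, -65  -70, -66  -74, -68  -77, -70
0.1  -43, -69  -49, -65  -56, -63  -64, -63  -68, -64  -71, -65  -75, -67  -78, -70
0  -44, -68  -50, -64  -57, -62  -65, -62  -68, -63  -72, -65  -75, -67  -78, -70
[ -7.  22.   8. -36. -67.  28.]
[-12.  13.  -7. -44. -58.  43.]
[-25.  12. -22. -65. -53.  81.]
[-34.  21. -27. -77. -55. 106.]
```

```bash
python3 - <<'E'
from h import *
p=np.array(robot.read_position())
for z in(.42,.38,.34):
    try: robot.servo_line(p+[0,-0.03,z-p[2]],speed=.25); break
    except robot.Unreachable: pass
robot.move_gripper(.36)
p,R=pose(1.76,70,psi=25); robot.goto(p-.13*R[:,2],R)
print(robot.read_position(),robot.read_grip_width(),robot.read_t(),robot.read_qpos())
im,W=cloud("side");np.save("side1.npy",W);cv2.imwrite("pics/side1.png",cv2.resize(im[60:280,260:540,::-1],None,fx=2.5,fy=2.5))
E
```

```text
[ 0.68508325 -0.09862453  0.33680802] 0.35983411449131414 5.15 [ -9.35317134  14.75353799  11.42149229 -29.70120778 -74.648802
  21.40708728]
```

View pics/side1.png

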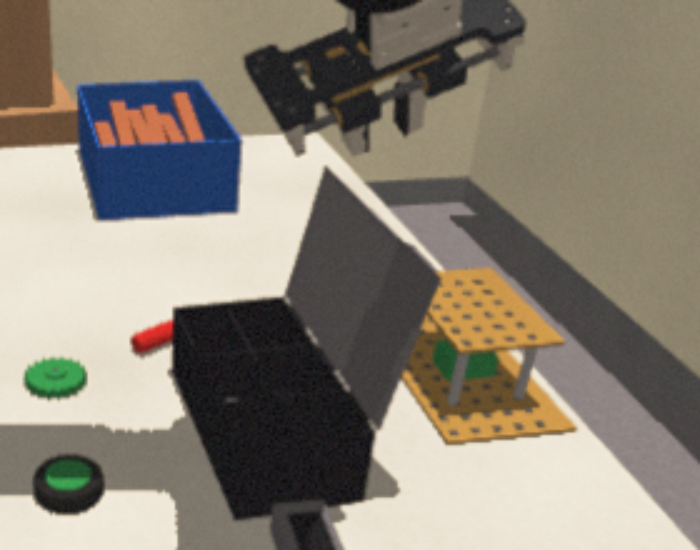

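Gripper is above the lid, fingertips at crop (358,148) and (408,130). Bracket ends show at (297,150) and (505,65). I'll check how far these reach in tool coordinates, and compare finger width and tip depth.

```bash
python3 - <<'E'
from h import *
p=np.array(robot.read_position());R=np.array(robot.read_tcp_rot())
W=np.load("side1.npy")[40:140,340:480].reshape(-1,3);W=W[np.isfinite(W).all(1)]
T=(W-p)@R; T=T[(np.abs(T)<.14).all(1)]
for y in np.arange(-.11,.11,.01):
    k=T[(T[:,1]>=y)&(T[:,1]<y+.01)]
    if len(k):print(round(y,2),len(k),"zmax",np.sort(k[:,2])[-3:].round(3),"x",k[k[:,2]>-.04][:,0].round(3)[:6])
E
```

```text
-0.1 123 zmax [-0.092 -0.09  -0.09 ] x []
-0.09 250 zmax [-0.066 -0.066 -0.065] x []
-0.08 155 zmax [-0.078 -0.076 -0.068] x []
-0.07 113 zmax [-0.079 -0.078 -0.078] x []
-0.06 63 zmax [-0.08  -0.079 -0.077] x []
-0.05 165 zmax [-0.072 -0.072 -0.07 ] x []
-0.04 192 zmax [-0.012 -0.008 -0.004] x [0.011 0.011 0.011 0.011 0.012 0.01 ]
-0.03 301 zmax [-0.003 -0.002 -0.002] x [0.01  0.01  0.011 0.012 0.011 0.011]
-0.02 206 zmax [-0.002 -0.001  0.001] x [-0.004  0.002 -0.007 -0.003  0.001  0.006]
-0.01 123 zmax [-0.078 -0.078 -0.077] x []
-0.0 137 zmax [0.137 0.138 0.139] x [-0.055 -0.052 -0.051 -0.048 -0.049 -0.048]
0.01 313 zmax [-0.006 -0.004 -0.001] x [0.008 0.008 0.008 0.007 0.006 0.007]
0.02 298 zmax [-0.003 -0.003 -0.002] x [0.01  0.01  0.011 0.01  0.01  0.009]
0.03 250 zmax [-0.004 -0.004 -0.004] x [ 0.009 -0.01  -0.005  0.005  0.009  0.011]
0.04 254 zmax [-0.064 -0.062 -0.061] x []
0.05 130 zmax [-0.075 -0.075 -0.074] x []
0.06 108 zmax [-0.08  -0.078 -0.078] x []
0.07 207 zmax [-0.077 -0.074 -0.072] x []
0.08 253 zmax [-0.067 -0.066 -0.065] x []
0.09 154 zmax [-0.089 -0.089 -0.088] x []
```

```bash
cat >> h.py <<'E'
def lid():
    im,W=cloud("side"); P=W[60:290,250:470].reshape(-1,3);P=P[np.isfinite(P).all(1)]
    L=P-H; x=L@CX;y=L@CY;z=L[:,2]; r=np.hypot(x,z); th=np.arctan2(z,-x)
    k=(np.abs(y)<.125)&(y>.02)&(r>.05)&(r<.155)&(z>.004)
    h,b=np.histogram(th[k],bins=np.arange(-.02,2,.02)); i=h.argmax()
    return im,round(b[i]+.01,3),h[i]
E
python3 - <<'E'
from h import *
p,R=pose(1.76,70,psi=25,s=-.005); robot.servo_line(p-.03*R[:,2],ori=R,speed=.1)
print(lid()[1:]); f0=np.array(robot.read_force())
robot.servo_line(p,ori=R,speed=.05)
im,a,n=lid(); print(a,n,robot.read_t(),np.array(robot.read_force())-f0)
cv2.imwrite("pics/side2.png",cv2.resize(im[60:280,260:540,::-1],None,fx=2.5,fy=2.5))
E
```

```text
(np.float64(1.75), np.int64(306))
1.75 202 7.2 [-0.91375134  0.99461959 -0.8392083 ]
```

View pics/side2.png

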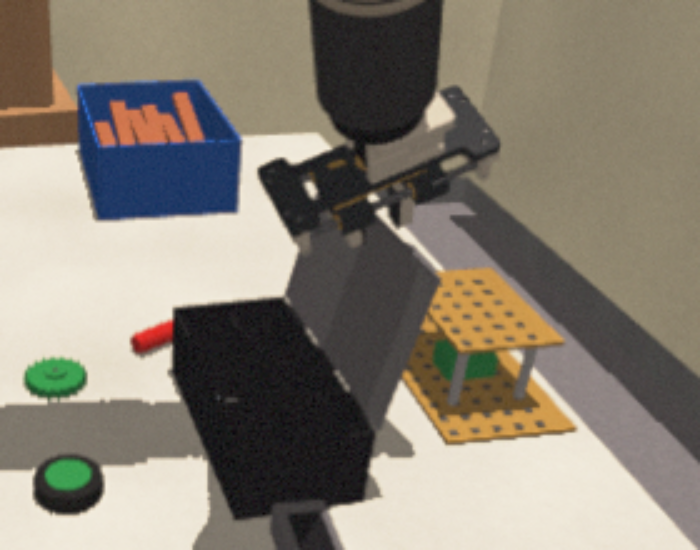

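The front finger (crop (355,238)) is in front of the lid and the rear fingertip (400,218) is hidden behind its top edge, so the lid is straddled without contact. Now nudge.

```bash
python3 - <<'E'
from h import *
for phi,al in((1.6,68),(1.4,65),(1.25,62),(1.1,60),(.98,58)):
    p,R=pose(phi,al,psi=25); robot.servo_line(p,ori=R,speed=.06)
    im,a,n=lid(); print(phi,a,n,round(robot.read_t(),2),np.round(robot.read_force(),1))
cv2.imwrite("pics/side3.png",cv2.resize(im[60:280,260:540,::-1],None,fx=2.5,fy=2.5))
E
```

```text
1.6 1.71 176 7.74 [ 0.2 -0.7 -0.3]
1.4 1.49 140 8.46 [ 0.1 -0.3 -1. ]
1.25 1.33 122 9.04 [-0.2 -0.2 -0.9]
1.1 1.09 72 9.62 [-0.2 -0.9 -0.1]
0.98 0.95 21 10.13 [-1.4 -0.1  0.7]
```

View pics/side3.png

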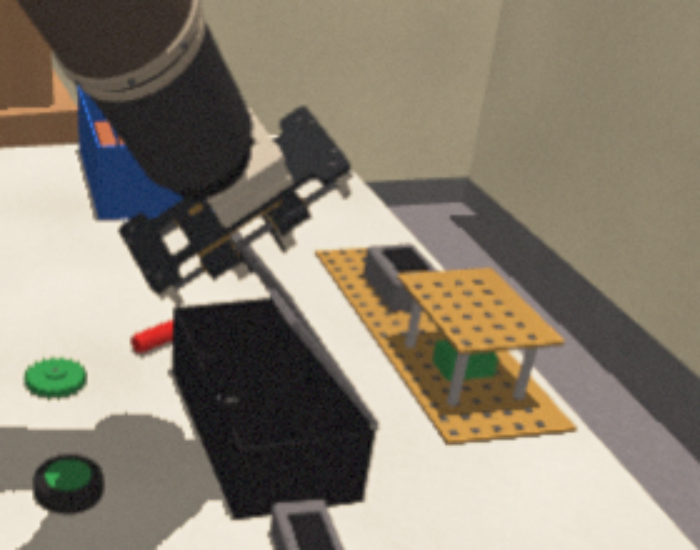

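The lid has tipped past balance to about 0.9 rad. Its edge (crop (245,245)) sits by the front finger and the rear finger (285,240) is clear. Now lower.

```bash
python3 - <<'E'
from h import *
for phi,al in((.75,54),(.5,50),(.3,47),(.15,45)):
    p,R=pose(phi,al,psi=25); robot.servo_line(p,ori=R,speed=.045)
    im,a,n=lid(); print(phi,a,n,round(robot.read_t(),2),np.round(robot.read_force(),1),np.round(np.array(robot.read_position())-p,4))
cv2.imwrite("pics/side4.png",cv2.resize(im[60:280,260:540,::-1],None,fx=2.5,fy=2.5))
E
```

```text
0.75 0.71 98 11.12 [-1.7 -1.1 -0.3] [ 0.0001 -0.      0.0001]
0.5 0.47 96 12.17 [-2.1  0.7 -0.4] [ 0.     -0.      0.0001]
0.3 0.27 150 13.05 [-2.6 -0.5 -0.7] [ 0.     -0.      0.0002]
0.15 0.11 147 13.77 [-1.5 -0.3 -0.6] [-0.      0.      0.0002]
```

View pics/side4.png

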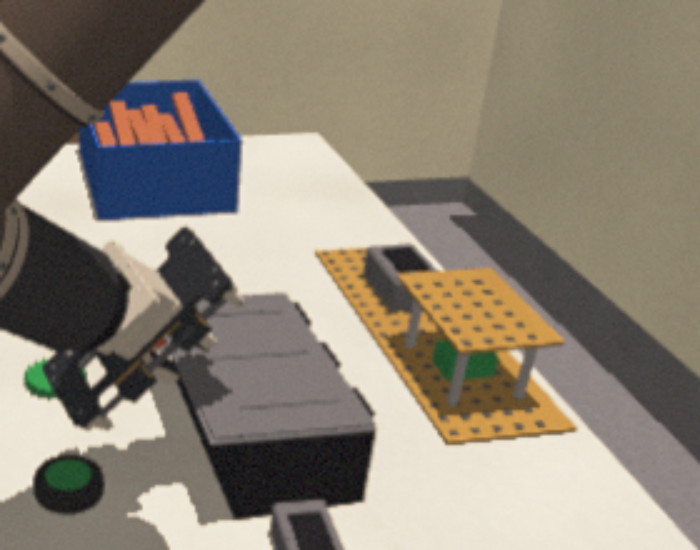

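The lid is nearly shut (~0.05–0.1 rad). The lower finger is under the lip and the gripper is clear of the wheel (68,480) and gear. Finishing slowly.

```bash
python3 - <<'E'
from h import *
for phi in(.10,.06,.03):
    p,R=pose(phi,45,psi=25); robot.servo_line(p,ori=R,speed=.015)
    im,a,n=lid(); print(phi,a,n,round(robot.read_t(),2),np.round(robot.read_force(),1))
im,W=cloud("side"); P=W[60:290,250:470].reshape(-1,3);P=P[np.isfinite(P).all(1)]; L=P-H;x=L@CX;y=L@CY;z=L[:,2]
k=(x>-.15)&(x<-.01)&(np.abs(y)<.12)&(y<-.03)&(np.abs(z)<.03); print(np.polyfit(-x[k],z[k],1),k.sum())
cv2.imwrite("pics/side5.png",cv2.resize(im[130:280,260:440,::-1],None,fx=4,fy=4))
E
```

```text
0.1 0.05 117 14.49 [ 0.1 -0.1 -0.8]
0.06 0.05 100 15.12 [ 0.2 -0.1  0.8]
0.03 0.05 105 15.63 [-0.4 -0.3  0.5]
[-0.0195853   0.00676935] 1324
```

View pics/side5.png

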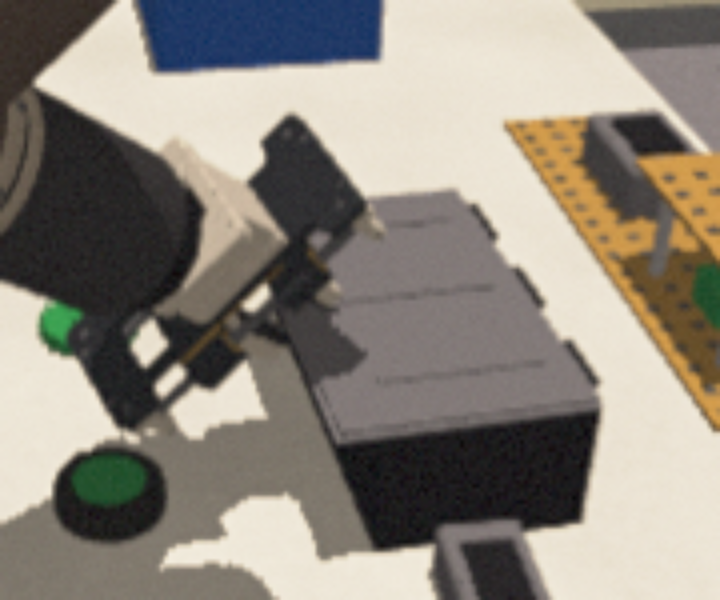

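The lid is shut flat and the force dropped to zero from phi 0.1 on. Now open the fingers away from both faces and back out along the tool axis.

```bash
python3 - <<'E'
from h import *
robot.move_gripper(.8)
R=np.array(robot.read_tcp_rot());p=np.array(robot.read_position())
robot.servo_line(p-.14*R[:,2],speed=.1)
p=np.array(robot.read_position()); robot.servo_line(p+[0,0,.1],speed=.12)
robot.dwell(.5)
im,W=cloud("side"); P=W[130:290,250:470].reshape(-1,3);P=P[np.isfinite(P).all(1)]; L=P-H;x=L@CX;y=L@CY;z=L[:,2]
k=(x>-.15)&(x<-.01)&(np.abs(y)<.12)&(np.abs(z)<.03); print(np.polyfit(-x[k],z[k],1),k.sum(),robot.read_t(),np.round(robot.read_force(),1))
cv2.imwrite("pics/side6.png",im[...,::-1])
im2,C=cloud("scene"); C0=np.load("scene.npy"); cv2.imwrite("pics/scene6.png",im2[...,::-1])
for n,u,v in(("gear",323,167),("wheel",275,208),("bat",292,288),("drv",374,180)): print(n,C0[v,u].round(3),C[v,u].round(3))
E
```

```text
[-0.0092626   0.00581527] 2945 19.6 [-0.1  0.1 -0.5]
gear [0.418 0.067 0.02 ] [0.416 0.069 0.016]
wheel [ 0.418 -0.119  0.026] [ 0.415 -0.117  0.02 ]
bat [ 0.617 -0.246  0.035] [ 0.619 -0.248  0.041]
drv [0.552 0.133 0.024] [0.552 0.133 0.023]
```

View pics/side6.png

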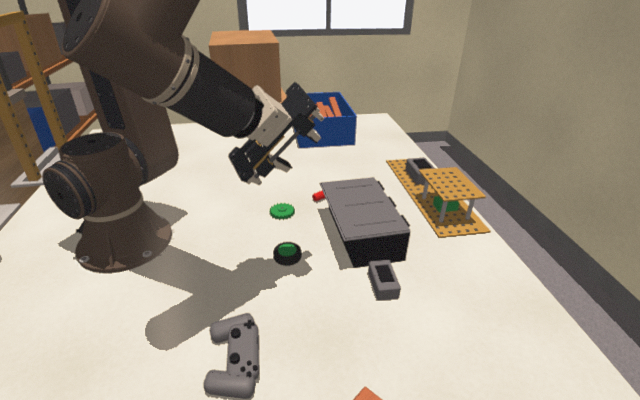

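The lid is shut (365,205), the hand is clear, and the gear (282,211), wheel (287,253), battery (384,280), screwdriver (319,196) and gamepad are where they were.

```bash
python3 -c "
from rig import robot
robot.job_done()"
```

```text
the job is handed in; nothing more can be done
```

The lid is shut and the job was handed in at about 19.6 s of the 48 s allowed; no verdict was reported.

I set the two fingers astride the top edge of the lid with a gap of about 32 mm. The rear finger nudged the lid forward past its balance. It fell a short way onto the front finger, which lowered it by its lip until it was shut. I then opened the fingers away from the lid and backed the hand out.

**Lid:** The last fit of its top gave a slope of about -0.01 rad, with the surface 6 mm above the hinge line, so it is shut within camera error.

**Force:** The tool readings stayed under about 3 N at every point I sampled and were about zero after the hand was withdrawn. I did not record the contact forces or the lid's speed continuously. The no-pinch and no-slam conditions rest on the slow lowering speed (about 0.3 rad/s on average) and the clearances.

**Other things:** The gear, wheel, battery and screwdriver measured within a few millimetres of where they started, which is depth noise. The gamepad was only checked by eye. The three parts inside the case are hidden under the lid, but no finger went into the case.

No check failed. The only disagreement was a coarse angle reading that stayed at 0.05 rad after shutting. It comes from measuring the 6 mm thick lid's top surface rather than its underside.

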